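# Set the bar in a nougat frame and wedge it tight

### The arm

A 6-joint arm with a two-finger parallel gripper is mounted at the origin on a cart in front of the work surface, level with it; the furniture and walls round the work are solid. World frame = base frame: x ahead of the robot, y to its left, z up, the work surface at z = 0. Lengths are in m, angles in rad, forces in N, time in s.
With the tool pointing down it reaches from about 0.25 to 0.85 m from the base axis. Payload 12.5 kg.
Tool frame: the origin (TCP) lies midway between the tips of the shut fingers; the grasp point (between the pads) lies 19 mm behind it (manip.tcp_to_grasp is the distance from the TCP to the grasp point, in m); z points along the fingers, y is the line along which they close (so a half turn about z gives the same grasp; the last joint's range is limited). The gripper opens to 93 mm and grips with 3 to 60 N. Pads are 15 mm wide; open, the fingers measure 128 mm over their backs; the gripper's body (75 mm by 188 mm) begins 65 mm behind the grasp point.
Start: joints at [1.205, 0.351, 1.652, -0, 1.139, -0.085], TCP at [0.152, 0.528, 0.219] pointing down, gripper open.
Joint ranges: [-2.75, 2.75], [-0.79, 2.1], [0.01, 2.65], [-1.57, 4.71], [0.07, 3.14], [-2.87, 2.87]. Speed limits (rad/s): [2.22, 2.22, 2.79, 3.14, 3.14, 3.14].

### API

Orientations are given as a unit quaternion [x, y, z, w].
In Python, from cell import status, vision, hand_in, manip gives the robot as it stands. The module is installed in compiled form; this text tells all that it offers.
- The arm moves only by the tool send_rows, never from a script. Its argument "steps" is a list of rows, each a list of 7 numbers: the closure, from 0 (fully open) to 1 (shut), then the shift along the tool's x, y, z in m, then the turn, a rotation vector about the tool's x, y, z in rad. A call has exactly 10 rows; each row is the pose to reach, as a shift and turn from the pose commanded when the call began, along the tool's axes at that moment; what a row does not reach only later rows make up. A row lasts 1/10 s, in which the tool goes at most 50 mm and 8.59 degrees, less where a joint would pass 70% of its speed; a pose out of reach is approached as far as the arm can. A call with a gripper value outside its range is refused whole. The fingers move at their own pace and stop on an object; "squeeze" is the grip in N (left out, the last holds). Time passes only in rows, so rows that repeat a pose let the fingers close, or fill a call up. It gives the time, the measured TCP pose, the force, the opening and the grip force at its end, in the units of the state.
- status.sense(): the state, without advancing time (a new reading comes with each control period).
- vision.get_image(name): name is "scene" or "side" or "wrist"; returns the picture (384x512x3 uint8, red, green, blue); there is no depth.
- vision.camera_params(name): a dict with "intrinsics" (3x3 intrinsics, pixels), "view" (4x4, takes a point from world to camera coordinates). Camera axes: x right, y down, z forward; pixel columns grow to the right and rows downward; lengths in m; the calibration is good to about 2 mm. A picture is of the moment at which its call begins: read the wrist's pose just before it. camera_params takes no time and is no camera call; for the wrist camera it gives the pose at the moment of the call.
- hand_in(): hands the job in; it is judged then, once.
The state is a dict: "time": time; "joints": joint angles; "dq": joint speeds; "joint_torque": joint torques, N m; "position": TCP position; "orientation": TCP orientation; "wrist_force": force on the tool from outside, world axes, zero at the start; "moment": the same for the moment, N m; "finger_gap": finger opening in m; "gripper_force": force on a finger pad.
Only numpy, scipy, OpenCV 4.12 (cv2) and the standard library are available. Lean on these libraries where they do the work, as an engineer would, in place of code of your own. Each camera call takes 0.05 s, during which the arm holds its last target. There are 200 camera calls.

### The job

Set up the nougat frame for a small batch. Lay the loose steel bar flat in the frame, between the two steel stops and the rubber-sleeved post, and slide it up gently until it touches both stops at once; only then put the wooden wedge in between the bar and the post, thin end pointing away from the open front, and push it in until it grips, so that it alone keeps the bar pressed against both stops after you let go. The stops are slim and bend easily: feel your way and do not ram them, and leave the other things on the worktop where they are.

Things in the scene. Friction and masses are not known exactly. Their poses are not given: they have to be found in the camera images.
- nougat_frame: Fixed beech board, x -120..120, y -72..135 mm; origin under it on the worktop; x from its front to its far rail, y to its closed left end. Upper face at z 16; rails to z 36: far rail (inner face x 106, full width), left rail (y 121), near rail (x -106) only from y -24 leftwards: front open right of it. The bar lies along x on the stops' right (-y); the wedge goes in along +x, right of the bar.
- stop_near: Fixed upright steel pin, 12 mm in diameter, 26 mm tall, on the board's upper face at frame x -78, y 0 mm (set up to 2.5 mm either way in y, separately from the other stop). Slim: it would bend under more than 15 N. Origin: centre of its foot. The bar is to touch its right-hand (-y) side.
- stop_far: Fixed upright steel stop pin like stop_near, at frame x +78 mm and y about 0 (up to 2.5 mm either way). Origin: centre of its foot.
- wedge_post: Round wooden post in a black rubber sleeve (gives under a millimetre), 20 mm in diameter, 26 mm tall, fixed on the board's upper face at frame x +25, y -50 mm. Origin: centre of its foot. With the bar against both stops the gap between bar and post is 17 to 23 mm.
- bar: Loose straight steel bar, 200 mm long (its x), 14 mm wide (its y), 20 mm tall, about 0.4 kg; sliding it on the board takes 2 to 3.5 N. Origin: centre of its underside; z up. It starts on the worktop right of the frame, roughly along the frame's x; bar and wedge may have changed places. (A door post stands right of the robot, 0.45 m from its axis: fold the arm when swinging past it.)
- wedge: Loose wooden wedge, 100 mm long, 20 tall, 0.12 kg, 27 thick at its x -50, 13 at x +50 (thin end). Flat face at y +13.5 (goes to the bar); the sloping one runs from y -13.5 to +0.5. Thumb grip on top: 32 in x, 14 in y, centred at x 0, y +3, z 20 to 52. A firm push (13 N) on the thick end seats it. Origin: underside, half way along. Starts on the worktop right of the frame, thin end pointing away.
- honey_jar: Bystander: jar of honey with a screw lid, 56 mm across, 75 mm tall, left of the frame. Leave it alone.
- salt_shaker: Bystander: glass salt shaker, 44 mm across, 90 mm tall, behind the bar and wedge. Leave it alone.
- mustard_tin: Bystander: tin, 58 mm across, 72 mm tall, behind the bar and wedge at the right, beside the 100 mm high upstand that closes the worktop's right end. Leave it alone.

How it is judged:
On the way, in this order (a step that is already met when the one before it is completed fails the run):
1. The bar lies flat in the frame and is pressed against both stops at once, before the wedge touches it (z of bar in the frame of nougat_frame between 0.013 and 0.019 m and angle between bar's own z axis and vertical below 0.06 rad and contact force between bar and stop_near above 0.5 N and contact force between bar and stop_far above 0.5 N and contact force between wedge and bar below 0.05 N), for 0.2 s.
2. The wedge stands in the frame and grips between bar and post (contact force between wedge and bar above 2 N and contact force between wedge and wedge_post above 2 N), for 0.2 s.
At the end, for the whole second after the job is handed in: Robot clear: the bar lies flat on the board (within 3 mm, 0.06 rad) and still presses on each stop with over 0.7 N; the wedge lies flat (within 4 mm, 0.06 rad) between bar and post and presses on each with over 2 N; both at rest (all of step 2 and z of bar in the frame of nougat_frame between 0.013 and 0.019 m and angle between each of bar, wedge's own z axis and vertical below 0.06 rad and contact force between bar and stop_near above 0.7 N and contact force between bar and stop_far above 0.7 N and z of wedge in the frame of nougat_frame between 0.012 and 0.02 m and linear speed of each of bar, wedge below 0.01 m/s); the robot touches nothing.
It fails at once if The bar is forced against a stop with more than 15 N (contact force between bar and stop_near above 15 N or contact force between bar and stop_far above 15 N).
It fails at once if A finger presses on a stop with more than 15 N (contact force between the fingers and stop_near above 15 N or contact force between the fingers and stop_far above 15 N).
It fails at once if One of the other things on the worktop is moved more than 20 mm (distance of any of honey_jar, salt_shaker, mustard_tin from where it was at the start of the episode above 0.02 m).
It also fails if it takes over 72 s, if anything falls off the work surface, if the arm or the gripper's body presses on something with over 40 N, if the wrist force passes 120 N, or if a joint passes its speed limit or range.

## Working session

There is one attempt and no reset: what is moved stays moved. The work goes in short steps, Python scripts to look and compute and a tool call to move; the robot and the scene stay as the last step left them, time stands still between calls to the robot, and variables do not carry over. Pictures are saved under pics/ and viewed, at most 10 in all, crops included, and the job is handed in when it is done.

Besides the shell and the picture viewer there is one more tool, called after "Call:" in YAML: its name, and indented under it one key for each argument. send_rows: Moves the arm, as the interface text tells. Its arguments: {"type":"object","properties":{"steps":{"type":"array"},"squeeze":{"type":"number"}},"required":["steps"]}

```bash
mkdir -p pics; python3 - <<'E'
from cell import status, vision, manip
import cv2,numpy as np
s=status.sense();print({k:np.round(v,4).tolist() for k,v in s.items()})
for n in ["scene","side"]:
    im=vision.get_image(n);cv2.imwrite(f"pics/{n}0.png",im[:,:,::-1])
    p=vision.camera_params(n);print(n,np.round(p["intrinsics"],1).tolist(),np.round(p["view"],3).tolist())
E
```

```text
{'time': 0.0, 'joints': [1.2054, 0.3512, 1.6524, 0.0, 1.1391, -0.0846], 'dq': [-0.0006, -0.0005, 0.0002, 0.0013, 0.0001, -0.0011], 'joint_torque': [-0.0003, -49.7325, -28.525, 0.0698, 0.0258, -0.0001], 'position': [0.1523, 0.5282, 0.2181], 'orientation': [0.1399, 0.9902, -0.0006, -0.0001], 'wrist_force': [-0.5654, 0.2879, 0.1925], 'moment': [-0.0479, 0.0043, 0.0089], 'gripper_force': 0.0, 'finger_gap': 0.0933}
scene [[354.6, 0.0, 259.3], [0.0, 354.6, 182.7], [0.0, 0.0, 1.0]] [[-0.842, -0.539, 0.025, 0.581], [-0.288, 0.41, -0.865, 0.084], [0.456, -0.736, -0.501, 0.867], [0.0, 0.0, 0.0, 1.0]]
side [[375.5, 0.0, 262.9], [0.0, 375.5, 193.9], [0.0, 0.0, 1.0]] [[0.704, -0.71, -0.017, -0.166], [-0.407, -0.384, -0.829, 0.361], [0.582, 0.59, -0.559, 0.379], [0.0, 0.0, 0.0, 1.0]]
```

View pics/scene0.png

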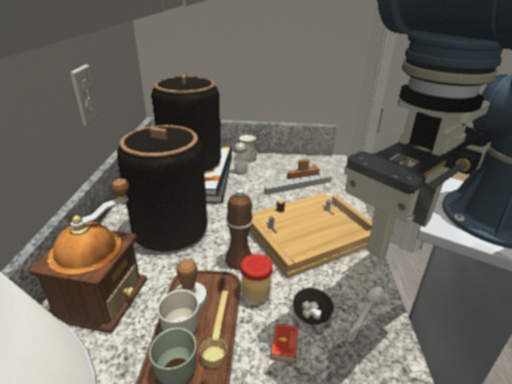

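View pics/side0.png

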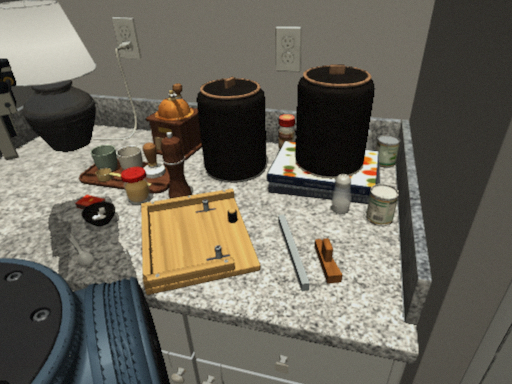

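The side view shows the frame at (195,240), stops at about (206,207) and (219,253), and the post at (232,216). The bar runs from (281,218) to (304,283), and the wedge is at (327,260) with its thin end up. I'll get coarse positions from these.

```bash
cat > h.py <<'E'
from cell import status, vision, manip, hand_in
import cv2,numpy as np
from scipy.spatial.transform import Rotation as R
def cam(n):
    p=vision.camera_params(n);return np.array(p["intrinsics"]),np.array(p["view"])
def ray(c,uv,z):
    K,V=c;d=V[:3,:3].T@np.linalg.solve(K,[uv[0],uv[1],1]);o=-V[:3,:3].T@V[:3,3]
    return (o+d*(z-o[2])/d[2])
def proj(c,P):
    K,V=c;q=K@(V[:3,:3]@np.array(P)+V[:3,3]);return q[:2]/q[2]
E
python3 - <<'E'
from h import *
c=cam("side")
for n,uv,z in [("railFL",(141,206),.036),("railFR",(237,193),.036),("boardNR",(254,263),.016),("railNL",(147,277),.036),("stopfar",(206,201),.042),("stopnear",(219,247),.042),("post",(232,211),.042),("barfar",(281,217),.02),("barnear",(304,281),.02),("wthin",(320,240),.02),("wthick",(332,276),.02),("shaker",(342,212),0),("tin",(381,222),0)]:
    print(n,np.round(ray(c,uv,z),3))
im=cv2.imread("pics/side0.png")[180:300,130:410]
cv2.imwrite("pics/c1.png",cv2.resize(im,(784,336),interpolation=cv2.INTER_CUBIC))
E
```

```text
railFL [0.32  0.455 0.036]
railFR [0.497 0.341 0.036]
boardNR [0.383 0.169 0.016]
railNL [0.219 0.261 0.036]
stopfar [0.424 0.36  0.042]
stopnear [0.349 0.225 0.042]
post [0.439 0.291 0.042]
barfar [0.516 0.223 0.02 ]
barnear [0.409 0.072 0.02 ]
wthin [0.514 0.118 0.02 ]
wthick [0.452 0.044 0.02 ]
shaker [0.643 0.153 0.   ]
tin [0.671 0.072 0.   ]
```

View pics/c1.png

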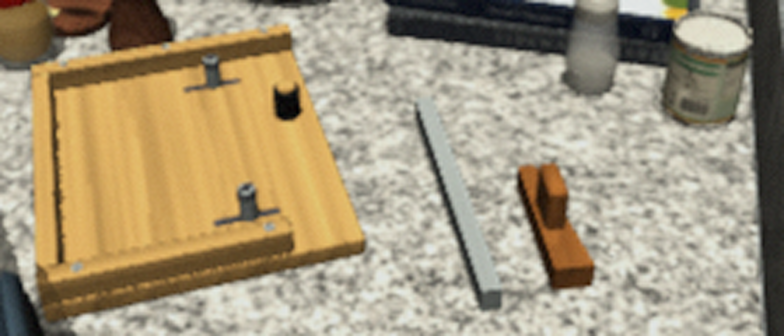

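```bash
cat >> h.py <<'E'
def rel(pos,yaw_y):
    """shift/turn (tool axes) from current pose to pos, tool down, tool y axis at yaw_y deg"""
    s=status.sense();C=R.from_quat(s["orientation"]);a=np.radians(yaw_y)
    y=np.array([np.cos(a),np.sin(a),0]);z=np.array([0,0,-1.]);T=R.from_matrix(np.c_[np.cross(y,z),y,z])
    d=C.inv().apply(np.array(pos)-s["position"]);r=(C.inv()*T).as_rotvec()
    print("shift",np.round(d,4).tolist(),"turn",np.round(r,4).tolist(),"t",round(s["time"],2),"F",np.round(s["wrist_force"],2).tolist())
E
python3 - <<'E'
from h import *
rel([.44,.16,.26],-30)
K,V=cam("wrist");s=status.sense();C=R.from_quat(s["orientation"]).as_matrix()
o=-V[:3,:3].T@V[:3,3]
print(K.round(1).tolist(),"cam in tool",(C.T@(o-s["position"])).round(4),(C.T@V[:3,:3].T).round(3).tolist())
E
```

```text
shift [-0.3785, -0.2741, -0.0416] turn [-0.0008, 0.0009, 1.8136] t 0.1 F [-0.02, -0.17, 0.19]
[[265.2, 0.0, 252.5], [0.0, 265.2, 187.4], [0.0, 0.0, 1.0]] cam in tool [ 0.0776  0.001  -0.1665] [[-0.0, -0.96, -0.28], [1.0, -0.0, -0.0], [-0.0, -0.28, 0.96]]
```

Call:
send_rows:
  steps:
    - [0,-0.038,-0.027,-0.004,0,0,0.15]
    - [0,-0.076,-0.055,-0.008,0,0,0.3]
    - [0,-0.114,-0.082,-0.012,0,0,0.45]
    - [0,-0.151,-0.11,-0.016,0,0,0.6]
    - [0,-0.189,-0.137,-0.021,0,0,0.75]
    - [0,-0.227,-0.165,-0.025,0,0,0.9]
    - [0,-0.265,-0.192,-0.029,0,0,1.05]
    - [0,-0.303,-0.219,-0.034,0,0,1.2]
    - [0,-0.34,-0.247,-0.038,0,0,1.35]
    - [0,-0.378,-0.274,-0.042,0,0,1.5]

```text
time: 1.1
position: [0.4403, 0.1586, 0.2608]
orientation: [0.779, 0.627, -0.0, -0.0]
wrist_force: [1.0, 1.7, -0.9]
finger_gap: 0.0931
gripper_force: 0.0
```

```bash
python3 - <<'E'
from h import *
rel([.43,.18,.26],-30)
E
```

```text
shift [0.0187, -0.0147, 0.0008] turn [-0.0001, 0.0, 0.3073] t 1.1 F [0.99, 1.66, -0.86]
```

Call:
send_rows:
  steps:
    - [0,0.01,-0.01,0,0,0,0.14]
    - [0,0.019,-0.015,-0.02,0,0,0.28]
    - [0,0.019,-0.015,-0.04,0,0,0.307]
    - [0,0.019,-0.015,-0.04,0,0,0.307]
    - [0,0.019,-0.015,-0.04,0,0,0.307]
    - [0,0.019,-0.015,-0.04,0,0,0.307]
    - [0,0.019,-0.015,-0.04,0,0,0.307]
    - [0,0.019,-0.015,-0.04,0,0,0.307]
    - [0,0.019,-0.015,-0.04,0,0,0.307]
    - [0,0.019,-0.015,-0.04,0,0,0.307]

```text
time: 2.1
position: [0.4289, 0.1821, 0.3005]
orientation: [0.864, 0.503, -0.0, -0.0]
wrist_force: [0.3, -0.3, -0.2]
finger_gap: 0.0928
gripper_force: 0.0
```

```bash
python3 - <<'E'
from h import *
c=cam("wrist");np.savez("w1.npz",K=c[0],V=c[1])
im=vision.get_image("wrist")[:,:,::-1];cv2.imwrite("pics/w1.png",im);cv2.imwrite("pics/w1b.png",cv2.resize(im,(800,600),interpolation=cv2.INTER_CUBIC))
E
```

```text
(no output)
```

View pics/w1b.png

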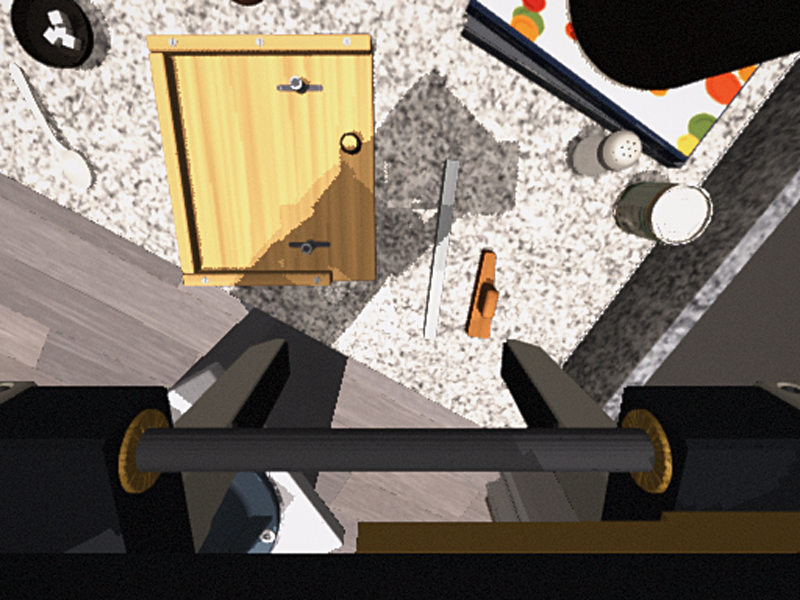

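The wrist view shows these (in 800×600 px):
- **Frame:** the far rail's top corners are at (148,38) and (371,36).
- **Stops:** (297,83) and (306,247).
- **Post:** (350,142).
- **Bar:** (453,160) to (430,338).
- **Wedge:** thin end at (489,250), thick end at (479,337).

I'll fit the poses to these.

```bash
cat > fit.py <<'E'
from h import *
from scipy.optimize import least_squares
w=np.load("w1.npz");c=(w["K"],w["V"])
def fit(name,pts,x0):
    P=np.array([p[0] for p in pts])/1000.;U=np.array([p[1] for p in pts])/1.5625
    def f(q):
        M=R.from_euler("z",q[2]).as_matrix()
        return np.ravel([proj(c,M@p+[q[0],q[1],0])-u for p,u in zip(P,U)])
    r=least_squares(f,x0,loss="soft_l1");print(name,r.x[:2].round(4),"yaw",np.degrees(r.x[2]).round(2),"res",r.fun.round(1).tolist());return r.x
if __name__=="__main__":
    F=fit("frame",[((120,135,36),(148,38)),((120,-72,36),(371,36)),((-120,-72,16),(375,281)),((25,-50,42),(350,142)),((-106,-24,36),(331,271)),((106,-72,36),(371,52))],[.4,.3,1.05])
    fit("bar",[((100,7,20),(447,160)),((100,-7,20),(459,160)),((-100,7,20),(424,332)),((-100,-7,20),(435,333))],[.46,.15,1.])
    fit("wedge",[((50,13.5,20),(484,250)),((50,.5,20),(495,251)),((-50,13.5,20),(468,332)),((-50,-13.5,20),(490,333)),((0,3,52),(491,294))],[.48,.08,1.])
    M=R.from_euler("z",-F[2]).as_matrix()
    for uv,z in [((297,83),.042),((306,246),.042),((350,142),.042)]: print((M@(ray(c,np.array(uv)/1.5625,z)-[F[0],F[1],0])).round(4))
    im=cv2.imread("pics/w1.png")
    a=cv2.resize(im[10:230,230:330],(360,600*220//220),interpolation=cv2.INTER_CUBIC)[:, :]
    b=cv2.resize(im[10:230,90:245],(430,600),interpolation=cv2.INTER_CUBIC)
    cv2.imwrite("pics/w1c.png",np.hstack([b,a]))
E
python3 fit.py
```

```text
frame [0.3875 0.297 ] yaw 60.77 res [-1.6, -1.1, -0.0, -1.0, 1.2, 0.7, 0.1, 1.4, -0.0, 2.3, 0.2, -0.2]
bar [0.4692 0.1513] yaw 54.7 res [-0.4, -1.7, 0.6, -0.8, -0.4, 3.6, 0.2, 3.7]
wedge [0.4942 0.0864] yaw 53.11 res [-0.2, -1.9, 0.3, -1.5, -0.3, 0.1, 0.3, 1.2, -0.1, 4.2]
[ 0.079  -0.0025  0.042 ]
[-0.074  -0.0007  0.042 ]
[ 0.027  -0.0499  0.042 ]
```

View pics/w1c.png

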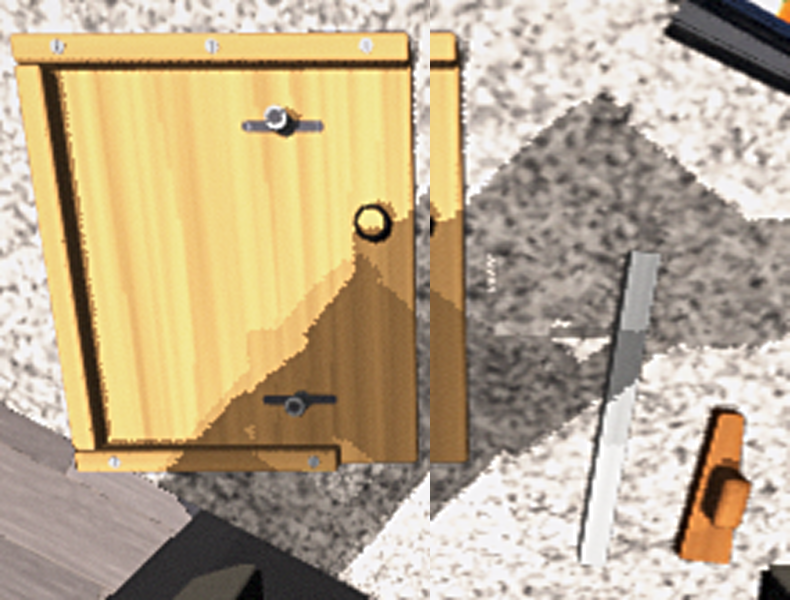

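```bash
cat > fit2.py <<'E'
from fit import *
k=1.5625
L=lambda x,y:(k*(90+x/2.774),k*(10+y/2.727))
Q=lambda x,y:(k*(230+(x-430)/3.6),k*(10+y/2.727))
F=fit("frame",[((120,135,36),L(12,33)),((120,-72,36),L(408,33)),((-120,-72,16),L(416,462)),((25,-50,42),L(372,221)),((-106,-24,36),L(338,450)),((-120,-24,36),L(338,471)),((-120,135,36),L(77,471))],[.4,.3,1.05])
fit("bar",[((100,7,20),Q(631,251)),((100,-7,20),Q(660,251)),((-100,7,20),Q(580,563)),((-100,-7,20),Q(606,563))],[.46,.15,1.])
fit("wedge",[((50,13.5,20),Q(714,407)),((50,.5,20),Q(742,411)),((-50,13.5,20),Q(679,558)),((-50,-13.5,20),Q(730,563))],[.48,.08,1.])
M=R.from_euler("z",-F[2]).as_matrix()
for uv in [(274,117),(294,406),(372,221)]: print((M@(ray(c,np.array(L(*uv))/k,.042)-[F[0],F[1],0])).round(4))
E
python3 fit2.py
```

```text
frame [0.3882 0.2982] yaw 60.5 res [-1.1, -0.5, 0.7, -0.9, 0.9, 0.6, 0.0, 0.4, -0.4, -0.0, 0.0, 0.3, -0.2, 0.5]
bar [0.4691 0.1504] yaw 55.02 res [-0.3, -0.8, 0.3, 0.0, -0.2, 0.1, 0.2, 0.8]
wedge [0.4922 0.084 ] yaw 53.26 res [0.1, 0.7, -0.1, 0.2, -0.3, -0.4, 0.3, -0.5]
[ 0.0779 -0.0003  0.042 ]
[-0.0777 -0.0011  0.042 ]
[ 0.0256 -0.05    0.042 ]
```

```bash
python3 - <<'E'
from h import *
rel([.4645,.144,.06],-35)
E
```

```text
shift [-0.0156, 0.0498, 0.2406] turn [-0.0, 0.0001, 0.094] t 2.15 F [-0.51, -0.5, -0.71]
```

Call:
send_rows:
  squeeze: 30
  steps:
    - [0.65,-0.004,0.012,0.03,0,0,0.03]
    - [0.65,-0.008,0.025,0.07,0,0,0.06]
    - [0.65,-0.012,0.037,0.11,0,0,0.094]
    - [0.65,-0.0156,0.0498,0.15,0,0,0.094]
    - [0.65,-0.0156,0.0498,0.19,0,0,0.094]
    - [0.65,-0.0156,0.0498,0.22,0,0,0.094]
    - [0.65,-0.0156,0.0498,0.2406,0,0,0.094]
    - [0.65,-0.0156,0.0498,0.2406,0,0,0.094]
    - [0.65,-0.0156,0.0498,0.2406,0,0,0.094]
    - [0.65,-0.0156,0.0498,0.2406,0,0,0.094]

```text
time: 3.15
position: [0.4653, 0.1442, 0.0613]
orientation: [0.887, 0.462, 0.001, 0.0]
wrist_force: [0.2, -0.3, -0.2]
finger_gap: 0.0327
gripper_force: 0.0
```

```bash
python3 - <<'E'
from h import *
rel([.4645,.144,.004],-35)
c=cam("wrist");im=vision.get_image("wrist")[:,:,::-1];print(status.sense()["finger_gap"]);cv2.imwrite("pics/w2.png",im)
E
```

```text
shift [-0.0007, -0.0007, 0.0573] turn [0.0014, -0.0015, -0.0001] t 3.15 F [0.2, -0.26, -0.23]
0.032602965886068494
```

View pics/w2.png

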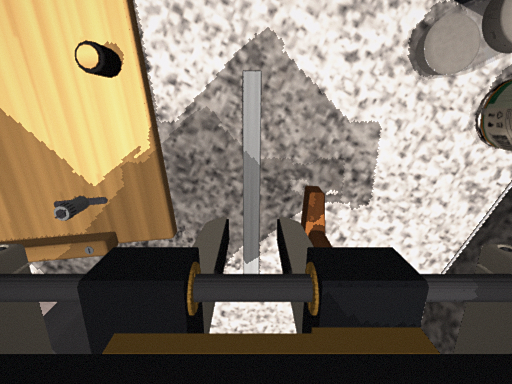

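The bar at (252,150) is centred between the fingers, and the right finger clears the wedge. I'll descend and grip.

Call:
send_rows:
  squeeze: 40
  steps:
    - [0.65,0,0,0.02,0,0,0]
    - [0.65,0,0,0.04,0,0,0]
    - [0.65,0,0,0.05,0,0,0]
    - [0.65,0,0,0.056,0,0,0]
    - [0.65,0,0,0.056,0,0,0]
    - [1,0,0,0.056,0,0,0]
    - [1,0,0,0.056,0,0,0]
    - [1,0,0,0.056,0,0,0]
    - [1,0,0,0.056,0,0,0]
    - [1,0,0,0.056,0,0,0]

```text
time: 4.2
position: [0.4647, 0.1441, 0.0046]
orientation: [0.887, 0.462, 0.0, 0.0]
wrist_force: [-1.8, 0.5, 7.0]
finger_gap: 0.0138
gripper_force: 40.0
```

Call:
send_rows:
  steps:
    - [1,0,0,0,0,0,0]
    - [1,0,0,0,0,0,0]
    - [1,0,0,-0.01,0,0,0]
    - [1,0,0,-0.025,0,0,0]
    - [1,0,0,-0.045,0,0,0]
    - [1,0,0,-0.065,0,0,0]
    - [1,0,0,-0.085,0,0,0]
    - [1,0,0,-0.095,0,0,0]
    - [1,0,0,-0.1,0,0,0]
    - [1,0,0,-0.1,0,0,0]

```text
time: 5.2
position: [0.4645, 0.144, 0.1042]
orientation: [0.887, 0.462, 0.0, 0.0]
wrist_force: [0.4, -1.2, -3.2]
finger_gap: 0.0139
gripper_force: 40.0
```

```bash
python3 - <<'E'
from h import *
def fw(x,y):
    a=np.radians(60.5);return np.array([.3882+x/1e3*np.cos(a)-y/1e3*np.sin(a),.2982+x/1e3*np.sin(a)+y/1e3*np.cos(a)])
p=fw(-8,-24);print(p)
rel([*p,.07],-29.5)
c=cam("wrist");np.savez("w3.npz",K=c[0],V=c[1]);im=vision.get_image("wrist")[:,:,::-1];print(status.sense()["finger_gap"]);cv2.imwrite("pics/w3.png",im)
E
```

```text
[0.40514915 0.27941899]
shift [0.0769, -0.1263, 0.0342] turn [0.0003, -0.0002, -0.096] t 5.2 F [0.44, -1.16, -3.17]
0.01332815549465109
```

View pics/w3.png

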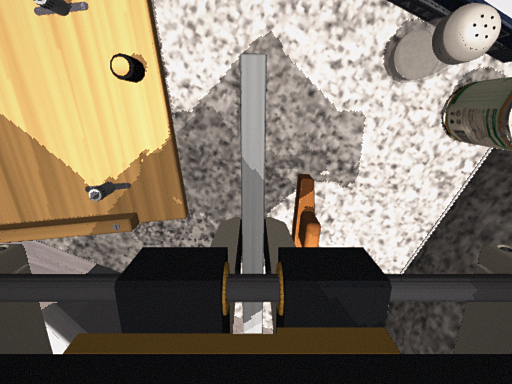

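```bash
python3 - <<'E'
from h import *
w=np.load("w3.npz");c=(w["K"],w["V"]);s=status.sense();C=R.from_quat(s["orientation"])
for uv in [(241,54.5),(266,54.5),(241,180),(264,180)]: print((C.inv().apply(ray(c,uv,.1196)-s["position"])*1000).round(1))
E
```

```text
[106.9  -5.7 -16. ]
[106.9   7.3 -16. ]
[ 39.7  -6.5 -16. ]
[ 39.7   7.  -16. ]
```

Call:
send_rows:
  steps:
    - [1,0.005,-0.008,0.0,0,0,-0.01]
    - [1,0.013,-0.021,0.0,0,0,-0.02]
    - [1,0.023,-0.038,0.0,0,0,-0.03]
    - [1,0.033,-0.055,0.0,0,0,-0.045]
    - [1,0.044,-0.072,0.0,0,0,-0.06]
    - [1,0.055,-0.09,0.0,0,0,-0.075]
    - [1,0.065,-0.107,0.0,0,0,-0.09]
    - [1,0.073,-0.12,0.0,0,0,-0.096]
    - [1,0.0765,-0.126,0.0,0,0,-0.096]
    - [1,0.0765,-0.126,0,0,0,-0.096]

```text
time: 6.25
position: [0.4045, 0.2794, 0.1035]
orientation: [0.864, 0.504, -0.001, -0.0]
wrist_force: [-0.3, -0.4, -4.1]
finger_gap: 0.0135
gripper_force: 40.0
```

Call:
send_rows:
  steps:
    - [1,0,0,0.012,0,0,0]
    - [1,0,0,0.027,0,0,0]
    - [1,0,0,0.042,0,0,0]
    - [1,0,0,0.052,0,0,0]
    - [1,0,0,0.06,0,0,0]
    - [1,0,0,0.067,0,0,0]
    - [1,0,0,0.073,0,0,0]
    - [1,0,0,0.077,0,0,0]
    - [1,0,0,0.08,0,0,0]
    - [1,0,0,0.08,0,0,0]

```text
time: 7.25
position: [0.4051, 0.2789, 0.0239]
orientation: [0.864, 0.504, -0.0, 0.0]
wrist_force: [-0.8, 0.5, -4.0]
finger_gap: 0.0136
gripper_force: 40.0
```

```bash
python3 - <<'E'
from h import *
s=status.sense();print(s["position"],s["wrist_force"],s["moment"])
c=cam("wrist");np.savez("w4.npz",K=c[0],V=c[1]);im=vision.get_image("wrist")[:,:,::-1];cv2.imwrite("pics/w4.png",cv2.resize(im[:260],(800,406),interpolation=cv2.INTER_CUBIC))
E
```

```text
[0.40512595 0.2788942  0.0238643 ] [-0.78428531  0.52398727 -3.95873988] [-0.10688743  0.09277841 -0.05735525]
```

View pics/w4.png

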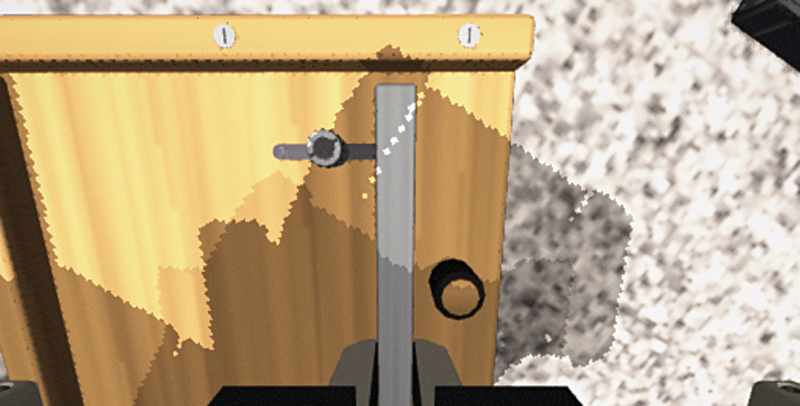

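The bar sits over the slot. Its far end is at (395,85), the rail's inner top edge is at row 60, the far stop's top is at (325,148), and the post is clear at (457,290).

```bash
python3 - <<'E'
from h import *
w=np.load("w4.npz");c=(w["K"],w["V"]);s=status.sense();C=R.from_quat(s["orientation"]);k=1.5625
for n,uv,z in [("railL",(20,58),.036),("railR",(515,61),.036),("barL",(377,85),.039),("barR",(416,85),.039),("bar2L",(377,240),.039),("bar2R",(413,240),.039),("stop",(325,147),.042),("post",(462,295),.042)]: print(n,(C.inv().apply(ray(c,np.array(uv)/k,z)-s["position"])*1000).round(1))
rel(s["position"],-29.5)
E
```

```text
railL [ 115.4 -124.6  -11.9]
railR [114.5  40.3 -11.9]
barL [106.7  -5.7 -14.9]
barR [106.7   7.2 -14.9]
bar2L [ 55.   -6.3 -14.9]
bar2R [ 55.    6.9 -14.9]
stop [ 87.1 -23.4 -17.9]
post [ 34.8  25.3 -17.9]
shift [0.0, 0.0, 0.0] turn [0.0, -0.0001, -0.0001] t 7.3 F [-0.21, -0.44, -4.37]
```

Call:
send_rows:
  steps:
    - [1,0,0,0.0005,0,0,0]
    - [1,0,0,0.001,0,0,0]
    - [1,0,0,0.0015,0,0,0]
    - [1,0,0,0.002,0,0,0]
    - [1,0,0,0.002,0,0,0]
    - [1,0,0,0.002,0,0,0]
    - [1,0,0,0.002,0,0,0]
    - [1,0,0,0.002,0,0,0]
    - [1,0,0,0.002,0,0,0]
    - [1,0,0,0.002,0,0,0]

```text
time: 8.3
position: [0.4052, 0.2789, 0.022]
orientation: [0.864, 0.504, -0.0, 0.0]
wrist_force: [-0.5, -0.5, -4.5]
finger_gap: 0.0139
gripper_force: 40.0
```

Call:
send_rows:
  steps:
    - [1,0,0,0.0005,0,0,0]
    - [1,0,0,0.001,0,0,0]
    - [1,0,0,0.001,0,0,0]
    - [1,0,0,0.001,0,0,0]
    - [1,0,0,0.001,0,0,0]
    - [0.75,0,0,0.001,0,0,0]
    - [0.75,0,0,0.001,0,0,0]
    - [0.75,0,0,0.001,0,0,0]
    - [0.75,0,0,0.001,0,0,0]
    - [0.75,0,0,0.001,0,0,0]

```text
time: 9.3
position: [0.4053, 0.279, 0.0211]
orientation: [0.864, 0.504, 0.0, 0.0]
wrist_force: [-0.0, -0.0, -0.3]
finger_gap: 0.0232
gripper_force: 0.0
```

Call:
send_rows:
  steps:
    - [0.75,0,-0.001,0,0,0,0]
    - [0.75,0,-0.0025,0,0,0,0]
    - [0.75,0,-0.004,0,0,0,0]
    - [0.75,0,-0.0055,0,0,0,0]
    - [0.75,0,-0.007,0,0,0,0]
    - [0.75,0,-0.0085,0,0,0,0]
    - [0.75,0,-0.0095,0,0,0,0]
    - [0.75,0,-0.0105,0,0,0,0]
    - [0.75,0,-0.0115,0,0,0,0]
    - [0.75,0,-0.012,0,0,0,0]

```text
time: 10.3
position: [0.3948, 0.2849, 0.0211]
orientation: [0.864, 0.504, 0.0, 0.0]
wrist_force: [2.6, -0.8, -0.6]
finger_gap: 0.0229
gripper_force: 1.4
```

```bash
cat > st.py <<'E'
from h import *
import sys
s=status.sense();C=R.from_quat(s["orientation"])
print("t",round(s["time"],2),"Ftool",C.inv().apply(s["wrist_force"]).round(2),"pos",s["position"].round(4) if hasattr(s["position"],"round") else s["position"],"M",np.round(s["moment"],2))
a=np.radians(60.5);d=np.array(s["position"][:2])-[.3882,.2982]
print("frame xy",(np.array([[np.cos(a),np.sin(a)],[-np.sin(a),np.cos(a)]])@d*1000).round(2))
E
python3 st.py
```

```text
t 10.3 Ftool [0.61 2.66 0.6 ] pos [0.3948 0.2849 0.0211] M [-0.32 -0.27  0.01]
frame xy [ -8.37 -12.27]
```

Call:
send_rows:
  steps:
    - [0.75,0,-0.0002,0,0,0,0]
    - [0.75,0,-0.0004,0,0,0,0]
    - [0.75,0,-0.0006,0,0,0,0]
    - [0.75,0,-0.0008,0,0,0,0]
    - [0.75,0,-0.001,0,0,0,0]
    - [0.75,0,-0.0012,0,0,0,0]
    - [0.75,0,-0.0014,0,0,0,0]
    - [0.75,0,-0.0016,0,0,0,0]
    - [0.75,0,-0.0018,0,0,0,0]
    - [0.75,0,-0.002,0,0,0,0]

```text
time: 11.3
position: [0.3931, 0.2858, 0.0211]
orientation: [0.864, 0.504, 0.0, 0.0]
wrist_force: [2.5, -1.5, 0.7]
finger_gap: 0.0236
gripper_force: 1.6
```

```bash
python3 st.py
```

```text
t 11.3 Ftool [-0.1   2.88 -0.66] pos [0.3931 0.2858 0.0211] M [-0.37 -0.45 -0.02]
frame xy [ -8.38 -10.32]
```

Call:
send_rows:
  steps:
    - [0.75,0,-0.0002,0,0,0,0]
    - [0.75,0,-0.0003,0,0,0,0]
    - [0.75,0,-0.0004,0,0,0,0]
    - [0.75,0,-0.0005,0,0,0,0]
    - [0.75,0,-0.0006,0,0,0,0]
    - [0.75,0,-0.0007,0,0,0,0]
    - [0.75,0,-0.0008,0,0,0,0]
    - [0.75,0,-0.0009,0,0,0,0]
    - [0.75,0,-0.001,0,0,0,0]
    - [0.75,0,-0.001,0,0,0,0]

```text
time: 12.3
position: [0.3922, 0.2863, 0.021]
orientation: [0.864, 0.504, 0.0, -0.0]
wrist_force: [3.4, -1.4, 0.2]
finger_gap: 0.0231
gripper_force: 1.7
```

```bash
python3 st.py
```

```text
t 12.3 Ftool [ 0.44  3.61 -0.17] pos [0.3922 0.2863 0.021 ] M [-0.38 -0.46 -0.03]
frame xy [-8.4 -9.3]
```

Call:
send_rows:
  steps:
    - [0.75,0,-0.0002,0,0,0,0]
    - [0.75,0,-0.0003,0,0,0,0]
    - [0.75,0,-0.0004,0,0,0,0]
    - [0.75,0,-0.0005,0,0,0,0]
    - [0.75,0,-0.0006,0,0,0,0]
    - [0.75,0,-0.0007,0,0,0,0]
    - [0.75,0,-0.0008,0,0,0,0]
    - [0.75,0,-0.0009,0,0,0,0]
    - [0.75,0,-0.001,0,0,0,0]
    - [0.75,0,-0.001,0,0,0,0]

```text
time: 13.3
position: [0.3916, 0.2867, 0.0211]
orientation: [0.864, 0.504, 0.0, 0.0]
wrist_force: [5.9, -2.6, -2.0]
finger_gap: 0.0237
gripper_force: 2.9
```

```bash
python3 st.py
```

```text
t 13.3 Ftool [0.66 6.45 1.96] pos [0.3916 0.2867 0.0211] M [-0.43 -0.9   0.04]
frame xy [-8.31 -8.57]
```

Call:
send_rows:
  steps:
    - [0.75,0,-0.0001,0,0,0,0]
    - [0.75,0,-0.0001,0,0,0,0]
    - [0.75,0,-0.0002,0,0,0,0]
    - [0.75,0,-0.0002,0,0,0,0]
    - [0.75,0,-0.0003,0,0,0,0]
    - [0.75,0,-0.0003,0,0,0,0]
    - [0.75,0,-0.0004,0,0,0,0]
    - [0.75,0,-0.0004,0,0,0,0]
    - [0.75,0,-0.0005,0,0,0,0]
    - [0.75,0,-0.0005,0,0,0,0]

```text
time: 14.3
position: [0.3915, 0.2868, 0.0211]
orientation: [0.864, 0.504, 0.0, 0.0]
wrist_force: [8.4, -3.8, -2.2]
finger_gap: 0.0232
gripper_force: 4.6
```

```bash
python3 st.py
```

```text
t 14.3 Ftool [0.79 9.15 2.23] pos [0.3915 0.2868 0.0211] M [-0.84 -1.37  0.02]
frame xy [-8.28 -8.46]
```

Call:
send_rows:
  steps:
    - [0.75,0,-0.0001,0,0,0,0]
    - [0.75,0,-0.0002,0,0,0,0]
    - [0.75,0,-0.0003,0,0,0,0]
    - [0.75,0,-0.0003,0,0,0,0]
    - [0.75,0,-0.0003,0,0,0,0]
    - [0.75,0,-0.0003,0,0,0,0]
    - [0.75,0,-0.0003,0,0,0,0]
    - [0.75,0,-0.0003,0,0,0,0]
    - [0.75,0,-0.0003,0,0,0,0]
    - [0.75,0,-0.0003,0,0,0,0]

```text
time: 15.3
position: [0.3914, 0.2869, 0.0211]
orientation: [0.864, 0.504, 0.001, 0.0]
wrist_force: [10.2, -6.0, -3.5]
finger_gap: 0.0233
gripper_force: 5.7
```

```bash
python3 st.py; python3 - <<'E'
from h import *
rel([.39,.287,.12],-29.5)
# wedge grasp: grip centre local (0,3)
a=np.radians(53.26);p=np.array([.4922-.003*np.sin(a),.084+.003*np.cos(a)]);print(p);rel([*p,.12],53.26-90)
E
```

```text
t 15.3 Ftool [-0.2  11.82  3.51] pos [0.3914 0.2869 0.0211] M [-1.15 -1.6   0.01]
frame xy [-8.26 -8.4 ]
shift [-0.0005, -0.0012, -0.0989] turn [0.0014, -0.0006, 0.0001] t 15.3 F [10.2, -5.99, -3.49]
[0.48979593 0.08579455]
shift [-0.1265, 0.1847, -0.0987] turn [0.0013, -0.0007, 0.1265] t 15.3 F [10.2, -5.99, -3.49]
```

Call:
send_rows:
  steps:
    - [0.75,0,0.001,0,0,0,0]
    - [0.75,0,0.003,0,0,0,0]
    - [0.75,0,0.005,0,0,0,0]
    - [0.75,0,0.005,0,0,0,0]
    - [0.75,0,0.005,-0.005,0,0,0]
    - [0.75,0,0.005,-0.02,0,0,0]
    - [0.75,0,0.005,-0.045,0,0,0]
    - [0.75,0,0.005,-0.07,0,0,0]
    - [0.75,0,0.005,-0.09,0,0,0]
    - [0.75,0,0.005,-0.1,0,0,0]

```text
time: 16.3
position: [0.3953, 0.2851, 0.1229]
orientation: [0.864, 0.504, 0.001, -0.0]
wrist_force: [-0.5, 0.8, -0.2]
finger_gap: 0.0232
gripper_force: 0.0
```

```bash
python3 - <<'E'
from h import *
rel([.4898,.0858,.12],53.26-90)
E
```

```text
shift [-0.1269, 0.1804, 0.0028] turn [0.0009, -0.002, 0.1263] t 16.3 F [-0.49, 0.78, -0.2]
```

Call:
send_rows:
  steps:
    - [0.5,-0.006,0.009,0,0,0,0.01]
    - [0.5,-0.02,0.028,0,0,0,0.02]
    - [0.5,-0.039,0.055,0,0,0,0.04]
    - [0.5,-0.058,0.083,0,0,0,0.06]
    - [0.5,-0.077,0.11,0,0,0,0.08]
    - [0.5,-0.096,0.137,0,0,0,0.1]
    - [0.5,-0.112,0.16,0,0,0,0.12]
    - [0.5,-0.123,0.175,0.003,0,0,0.126]
    - [0.5,-0.127,0.1804,0.003,0,0,0.126]
    - [0.5,-0.127,0.1804,0.003,0,0,0.126]

```text
time: 17.3
position: [0.4891, 0.0846, 0.1173]
orientation: [0.894, 0.448, -0.001, -0.0]
wrist_force: [-0.4, 0.3, 0.0]
finger_gap: 0.0463
gripper_force: 0.0
```

```bash
python3 - <<'E'
from h import *
rel([.4898,.0858,.031],53.26-90)
c=cam("wrist");np.savez("w5.npz",K=c[0],V=c[1]);im=vision.get_image("wrist")[:,:,::-1];cv2.imwrite("pics/w5.png",im)
E
```

```text
shift [0.0015, -0.0, 0.0863] turn [-0.0011, 0.001, -0.0011] t 17.3 F [-0.37, 0.3, 0.01]
```

View pics/w5.png

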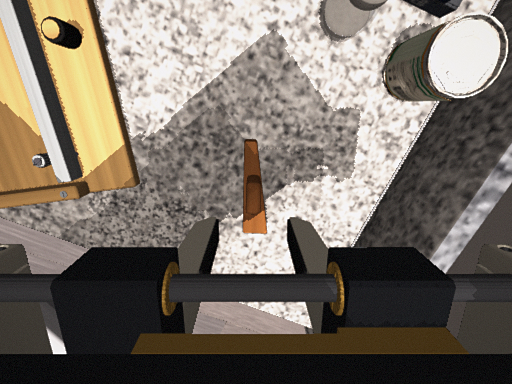

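The bar is against the stops. The wedge runs from its thin end at (245–257,140) to its thick end at (243–267,233).

```bash
python3 - <<'E'
from h import *
w=np.load("w5.npz");c=(w["K"],w["V"]);s=status.sense();C=R.from_quat(s["orientation"])
for uv in [(245,140),(257,140),(243,233),(267,233)]: print((C.inv().apply(ray(c,uv,.02)-s["position"])*1000).round(1))
E
```

```text
[50.2 -6.8 97.5]
[50.2  5.  97.4]
[-50.3  -9.9  97.5]
[-50.3  16.3  97.5]
```

Call:
send_rows:
  squeeze: 50
  steps:
    - [0.5,0.001,0,0.02,0,0,0]
    - [0.5,0.0015,0,0.045,0,0,0]
    - [0.5,0.0015,0,0.065,0,0,0]
    - [0.5,0.0015,0,0.08,0,0,0]
    - [0.5,0.0015,0,0.086,0,0,0]
    - [0.5,0.0015,0,0.086,0,0,0]
    - [1,0.0015,0,0.086,0,0,0]
    - [1,0.0015,0,0.086,0,0,0]
    - [1,0.0015,0,0.086,0,0,0]
    - [1,0.0015,0,0.086,0,0,0]

```text
time: 18.35
position: [0.4905, 0.0866, 0.0324]
orientation: [0.894, 0.448, 0.0, 0.0]
wrist_force: [0.1, -0.1, -0.2]
finger_gap: 0.0193
gripper_force: 0.0
```

Call:
send_rows:
  squeeze: 50
  steps:
    - [1,0,0,0,0,0,0]
    - [1,0,0,0,0,0,0]
    - [1,0,0,0,0,0,0]
    - [1,0,0,-0.005,0,0,0]
    - [1,0,0,-0.02,0,0,0]
    - [1,0,0,-0.04,0,0,0]
    - [1,0,0,-0.06,0,0,0]
    - [1,0,0,-0.075,0,0,0]
    - [1,0,0,-0.08,0,0,0]
    - [1,0,0,-0.08,0,0,0]

```text
time: 19.35
position: [0.4904, 0.0865, 0.1124]
orientation: [0.894, 0.448, 0.0, 0.0]
wrist_force: [-0.2, 0.2, -2.3]
finger_gap: 0.0136
gripper_force: 49.9
```

```bash
python3 - <<'E'
from h import *
def fw(x,y):
    a=np.radians(60.5);return np.array([.3882+x/1e3*np.cos(a)-y/1e3*np.sin(a),.2982+x/1e3*np.sin(a)+y/1e3*np.cos(a)])
p=fw(-30,-34);print(p)
rel([*p,.1124],-29.5)
E
```

```text
[0.40301939 0.25534693]
shift [0.083, -0.171, -0.0001] turn [0.0007, -0.0005, -0.1261] t 19.35 F [-0.22, 0.25, -2.3]
```

Gripped. I'll move over the frame.

Call:
send_rows:
  steps:
    - [1,0.004,-0.008,0,0,0,-0.01]
    - [1,0.013,-0.027,0,0,0,-0.02]
    - [1,0.025,-0.052,0,0,0,-0.04]
    - [1,0.038,-0.078,0,0,0,-0.06]
    - [1,0.05,-0.104,0,0,0,-0.08]
    - [1,0.063,-0.13,0,0,0,-0.1]
    - [1,0.074,-0.152,0,0,0,-0.12]
    - [1,0.08,-0.166,0,0,0,-0.126]
    - [1,0.083,-0.171,0,0,0,-0.126]
    - [1,0.083,-0.171,0,0,0,-0.126]

```text
time: 20.35
position: [0.4023, 0.2557, 0.1115]
orientation: [0.864, 0.504, -0.001, -0.0]
wrist_force: [0.5, -0.5, -1.6]
finger_gap: 0.0139
gripper_force: 49.9
```

Call:
send_rows:
  steps:
    - [1,0,0,0,0,0,0]
    - [1,0,0,0.01,0,0,0]
    - [1,0,0,0.025,0,0,0]
    - [1,0,0,0.04,0,0,0]
    - [1,0,0,0.05,0,0,0]
    - [1,0,0,0.056,0,0,0]
    - [1,0,0,0.06,0,0,0]
    - [1,0,0,0.062,0,0,0]
    - [1,0,0,0.062,0,0,0]
    - [1,0,0,0.062,0,0,0]

```text
time: 21.35
position: [0.4031, 0.2554, 0.0504]
orientation: [0.864, 0.504, 0.0, 0.0]
wrist_force: [-0.8, -0.2, -1.2]
finger_gap: 0.0133
gripper_force: 49.9
```

```bash
python3 st.py; python3 - <<'E'
from h import *
c=cam("wrist");np.savez("w6.npz",K=c[0],V=c[1]);im=vision.get_image("wrist")[:,:,::-1];cv2.imwrite("pics/w6.png",cv2.resize(im[:260],(800,406),interpolation=cv2.INTER_CUBIC))
E
```

```text
t 21.35 Ftool [-0.6  -0.61  1.16] pos [0.4031 0.2554 0.0504] M [-0.11  0.1  -0.04]
frame xy [-29.9  -33.99]
```

View pics/w6.png

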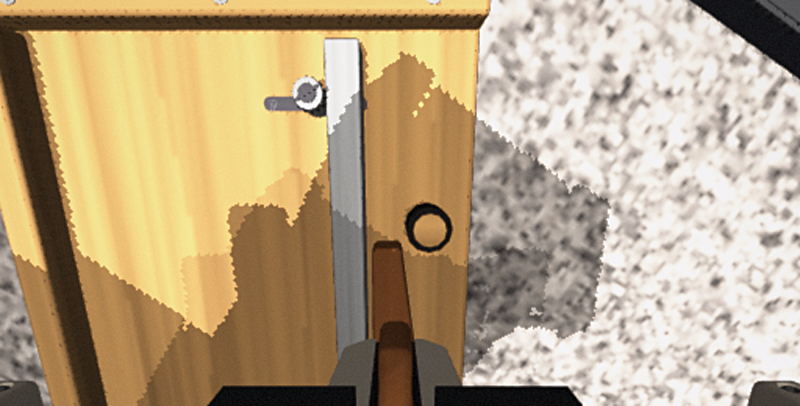

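The wedge is aligned, about 3 mm right of the bar and with its thin end (388,243) short of the post (428,228). I'll lower it and slide it in.

Call:
send_rows:
  steps:
    - [1,0,0,0.001,0,0,0]
    - [1,0,0,0.0018,0,0,0]
    - [1,0,0,0.0018,0,0,0]
    - [1,0.004,0,0.0018,0,0,0]
    - [1,0.009,-0.0005,0.0018,0,0,0]
    - [1,0.014,-0.001,0.0018,0,0,0]
    - [1,0.019,-0.0015,0.0018,0,0,0]
    - [1,0.024,-0.002,0.0018,0,0,0]
    - [1,0.027,-0.002,0.0018,0,0,0]
    - [1,0.028,-0.002,0.0018,0,0,0]

```text
time: 22.4
position: [0.415, 0.2809, 0.0483]
orientation: [0.864, 0.504, -0.0, 0.0]
wrist_force: [-2.6, -4.5, 7.8]
finger_gap: 0.0136
gripper_force: 49.9
```

```bash
python3 st.py
```

```text
t 22.4 Ftool [-5.23 -0.08 -7.81] pos [0.415  0.2809 0.0483] M [-1.02  0.57  0.02]
frame xy [ -1.87 -31.8 ]
```

Call:
send_rows:
  steps:
    - [1,0,0,-0.0008,0,0,0]
    - [1,0.001,0,-0.0008,0,0,0]
    - [1,0.003,0,-0.0008,0,0,0]
    - [1,0.005,0,-0.0008,0,0,0]
    - [1,0.007,0,-0.0008,0,0,0]
    - [1,0.009,0,-0.0008,0,0,0]
    - [1,0.011,0,-0.0008,0,0,0]
    - [1,0.012,0,-0.0008,0,0,0]
    - [1,0.012,0,-0.0008,0,0,0]
    - [1,0.012,0,-0.0008,0,0,0]

```text
time: 23.4
position: [0.4205, 0.2911, 0.0489]
orientation: [0.864, 0.504, -0.0, -0.0]
wrist_force: [-3.2, 0.5, -2.4]
finger_gap: 0.0136
gripper_force: 49.9
```

```bash
python3 st.py
```

```text
t 23.4 Ftool [-1.14 -3.07  2.36] pos [0.4205 0.2911 0.0489] M [0.17 0.74 0.05]
frame xy [  9.7 -31.6]
```

Call:
send_rows:
  steps:
    - [1,0,-0.0005,0.0005,0,0,0]
    - [1,0,-0.0005,0.0005,0,0,0]
    - [0.7,0,-0.0005,0.0005,0,0,0]
    - [0.7,0,-0.0005,0.0005,0,0,0]
    - [0.7,0,-0.0005,0.0005,0,0,0]
    - [0.7,0,-0.0005,0,0,0,0]
    - [0.7,0,-0.0005,-0.01,0,0,0]
    - [0.7,0,-0.0005,-0.03,0,0,0]
    - [0.7,0,-0.0005,-0.05,0,0,0]
    - [0.7,0,-0.0005,-0.06,0,0,0]

```text
time: 24.4
position: [0.421, 0.2917, 0.1111]
orientation: [0.864, 0.504, 0.001, 0.0]
wrist_force: [0.3, 0.2, -0.2]
finger_gap: 0.0278
gripper_force: 0.0
```

```bash
python3 st.py;  python3 - <<'E'
from h import *
def fw(x,y):
    a=np.radians(60.5);return np.array([.3882+x/1e3*np.cos(a)-y/1e3*np.sin(a),.2982+x/1e3*np.sin(a)+y/1e3*np.cos(a)])
p=fw(-66,-34);print(p)
rel([*p,.11],60.5)
E
```

```text
t 24.4 Ftool [0.32 0.21 0.16] pos [0.421  0.2917 0.1111] M [-0.07  0.06  0.  ]
frame xy [ 10.54 -31.77]
[0.38529214 0.22401412]
shift [-0.0765, 0.0022, 0.0009] turn [0.0026, -0.0006, -1.5709] t 24.4 F [0.34, 0.17, -0.16]
```

Call:
send_rows:
  squeeze: 20
  steps:
    - [1,-0.008,0,0,0,0,-0.14]
    - [1,-0.018,0,0,0,0,-0.28]
    - [1,-0.028,0,0,0,0,-0.42]
    - [1,-0.038,0,0,0,0,-0.56]
    - [1,-0.048,0,0,0,0,-0.7]
    - [1,-0.058,0.001,0,0,0,-0.84]
    - [1,-0.066,0.001,0,0,0,-0.98]
    - [1,-0.074,0.002,0,0,0,-1.12]
    - [1,-0.0765,0.002,0,0,0,-1.26]
    - [1,-0.0765,0.002,0,0,0,-1.4]

```text
time: 25.4
position: [0.3843, 0.2235, 0.1092]
orientation: [0.334, 0.943, -0.0, 0.0]
wrist_force: [0.8, 0.9, -0.2]
finger_gap: 0.0005
gripper_force: 0.0
```

```bash
python3 - <<'E'
from h import *
rel([.3853,.224,.021],60.5);print(status.sense()["finger_gap"])
E
```

```text
shift [-0.0005, 0.0011, 0.0882] turn [-0.0, 0.0, -0.1655] t 25.4 F [0.81, 0.87, -0.16]
0.0004548407742980292
```

Call:
send_rows:
  steps:
    - [1,0,0.001,0.005,0,0,-0.1]
    - [1,0,0.001,0.015,0,0,-0.165]
    - [1,0,0.001,0.03,0,0,-0.165]
    - [1,0,0.001,0.045,0,0,-0.165]
    - [1,0,0.001,0.06,0,0,-0.165]
    - [1,0,0.001,0.07,0,0,-0.165]
    - [1,0,0.001,0.08,0,0,-0.165]
    - [1,0,0.001,0.086,0,0,-0.165]
    - [1,0,0.001,0.087,0,0,-0.165]
    - [1,0,0.001,0.087,0,0,-0.165]

```text
time: 26.4
position: [0.3852, 0.2246, 0.0221]
orientation: [0.257, 0.966, 0.0, 0.0]
wrist_force: [0.6, 0.5, -0.7]
finger_gap: 0.0004
gripper_force: 0.0
```

```bash
python3 st.py
```

```text
t 26.4 Ftool [-0.29  0.69  0.72] pos [0.3852 0.2246 0.0221] M [-0.01  0.03  0.04]
frame xy [-65.52 -33.59]
```

Call:
send_rows:
  steps:
    - [1,0,0.001,0,0,0,0]
    - [1,0,0.002,0,0,0,0]
    - [1,0,0.003,0,0,0,0]
    - [1,0,0.004,0,0,0,0]
    - [1,0,0.005,0,0,0,0]
    - [1,0,0.006,0,0,0,0]
    - [1,0,0.007,0,0,0,0]
    - [1,0,0.008,0,0,0,0]
    - [1,0,0.009,0,0,0,0]
    - [1,0,0.01,0,0,0,0]

```text
time: 27.4
position: [0.3899, 0.2332, 0.022]
orientation: [0.257, 0.966, -0.0, -0.0]
wrist_force: [-0.8, -2.0, 1.2]
finger_gap: 0.0001
gripper_force: 0.9
```

```bash
python3 st.py
```

```text
t 27.4 Ftool [-0.27 -2.17 -1.18] pos [0.3899 0.2332 0.022 ] M [-0.3   0.12  0.01]
frame xy [-55.74 -33.51]
```

Call:
send_rows:
  steps:
    - [1,0,0.0006,0,0,0,0]
    - [1,0,0.0012,0,0,0,0]
    - [1,0,0.0018,0,0,0,0]
    - [1,0,0.0024,0,0,0,0]
    - [1,0,0.003,0,0,0,0]
    - [1,0,0.0036,0,0,0,0]
    - [1,0,0.0042,0,0,0,0]
    - [1,0,0.0046,0,0,0,0]
    - [1,0,0.005,0,0,0,0]
    - [1,0,0.005,0,0,0,0]

```text
time: 28.4
position: [0.3916, 0.2369, 0.0219]
orientation: [0.257, 0.966, -0.001, -0.001]
wrist_force: [-5.0, -6.3, 7.0]
finger_gap: 0.0007
gripper_force: 4.4
```

```bash
python3 st.py
```

```text
t 28.4 Ftool [ 1.18 -7.96 -7.03] pos [0.3916 0.2369 0.0219] M [-1.17  0.75  0.04]
frame xy [-51.67 -33.17]
```

Call:
send_rows:
  steps:
    - [1,0,-0.0002,-0.0004,0,0,0]
    - [1,0,-0.0002,-0.0008,0,0,0]
    - [1,0,0,-0.0008,0,0,0]
    - [1,0,0.0001,-0.0008,0,0,0]
    - [1,0,0.0002,-0.0008,0,0,0]
    - [1,0,0.0002,-0.0008,0,0,0]
    - [1,0,0.0003,-0.0008,0,0,0]
    - [1,0,0.0003,-0.0008,0,0,0]
    - [1,0,0.0004,-0.0008,0,0,0]
    - [1,0,0.0004,-0.0008,0,0,0]

```text
time: 29.4
position: [0.3918, 0.2373, 0.0225]
orientation: [0.257, 0.966, -0.001, -0.001]
wrist_force: [-4.1, -6.0, 1.2]
finger_gap: 0.0004
gripper_force: 3.8
```

```bash
python3 st.py
```

```text
t 29.4 Ftool [ 0.61 -7.22 -1.18] pos [0.3918 0.2373 0.0225] M [-1.12  0.74  0.07]
frame xy [-51.23 -33.11]
```

Call:
send_rows:
  steps:
    - [1,0,0.0001,0,0,0,0]
    - [1,0,0.0002,0,0,0,0]
    - [1,0,0.0003,0,0,0,0]
    - [1,0,0.0004,-0.0001,0,0,0]
    - [1,0,0.0005,-0.0001,0,0,0]
    - [1,0,0.0006,-0.0001,0,0,0]
    - [1,0,0.0006,-0.0002,0,0,0]
    - [1,0,0.0007,-0.0002,0,0,0]
    - [1,0,0.0007,-0.0002,0,0,0]
    - [1,0,0.0007,-0.0002,0,0,0]

```text
time: 30.4
position: [0.3918, 0.2375, 0.0225]
orientation: [0.257, 0.966, -0.001, -0.001]
wrist_force: [-3.2, -9.0, -0.3]
finger_gap: 0.0001
gripper_force: 5.0
```

```bash
python3 st.py
```

```text
t 30.4 Ftool [-1.7  -9.39  0.34] pos [0.3918 0.2375 0.0225] M [-1.62  0.77  0.07]
frame xy [-51.03 -33.03]
```

Call:
send_rows:
  steps:
    - [1,0,0.0001,0,0,0,0]
    - [1,0,0.0002,0,0,0,0]
    - [1,0,0.0003,0,0,0,0]
    - [1,0,0.0004,-0.0001,0,0,0]
    - [1,0,0.0005,-0.0001,0,0,0]
    - [1,0,0.0006,-0.0001,0,0,0]
    - [1,0,0.0007,-0.0001,0,0,0]
    - [1,0,0.0007,-0.0001,0,0,0]
    - [1,0,0.0007,-0.0001,0,0,0]
    - [1,0,0.0007,-0.0001,0,0,0]

```text
time: 31.4
position: [0.3919, 0.2378, 0.0225]
orientation: [0.257, 0.966, -0.002, -0.001]
wrist_force: [-4.0, -12.2, 0.3]
finger_gap: 0.0005
gripper_force: 6.4
```

```bash
python3 st.py
```

```text
t 31.4 Ftool [ -2.59 -12.53  -0.28] pos [0.3919 0.2378 0.0225] M [-2.11  0.78  0.03]
frame xy [-50.79 -32.97]
```

Call:
send_rows:
  steps:
    - [1,0,0.0001,0,0,0,0]
    - [1,0,0.0002,0,0,0,0]
    - [1,0,0.0002,0,0,0,0]
    - [1,0,0.0002,0,0,0,0]
    - [1,0,0.0002,0,0,0,0]
    - [1,0,0.0002,0,0,0,0]
    - [1,0,0.0002,0,0,0,0]
    - [1,0,0.0002,0,0,0,0]
    - [1,0,0.0002,0,0,0,0]
    - [1,0,0.0002,0,0,0,0]

```text
time: 32.4
position: [0.3919, 0.2378, 0.0225]
orientation: [0.257, 0.966, -0.002, -0.002]
wrist_force: [-4.5, -13.4, 0.8]
finger_gap: 0.0005
gripper_force: 6.7
```

```bash
python3 st.py
```

```text
t 32.4 Ftool [ -2.72 -13.86  -0.72] pos [0.3919 0.2378 0.0225] M [-2.22  0.8  -0.01]
frame xy [-50.73 -32.97]
```

Call:
send_rows:
  steps:
    - [1,0,-0.001,0,0,0,0]
    - [1,0,-0.002,0,0,0,0]
    - [1,0,-0.004,0,0,0,0]
    - [1,0,-0.007,0,0,0,0]
    - [1,0,-0.01,0,0,0,0]
    - [1,0,-0.012,-0.005,0,0,0]
    - [1,0,-0.012,-0.025,0,0,0]
    - [1,0,-0.012,-0.06,0,0,0]
    - [1,0,-0.012,-0.1,0,0,0]
    - [1,0,-0.012,-0.14,0,0,0]

```text
time: 33.4
position: [0.3873, 0.2287, 0.165]
orientation: [0.258, 0.966, 0.0, 0.0]
wrist_force: [-0.3, -0.5, -0.6]
finger_gap: 0.0002
gripper_force: 0.0
```

```bash
python3 - <<'E'
from h import *
def fw(x,y):
    a=np.radians(60.5);return np.array([.3882+x/1e3*np.cos(a)-y/1e3*np.sin(a),.2982+x/1e3*np.sin(a)+y/1e3*np.cos(a)])
p=fw(-75,-34);rel([*p,.22],-29.5)
E
```

```text
shift [-0.0007, -0.0141, -0.055] turn [0.0003, -0.0001, 1.5648] t 33.4 F [-0.33, -0.52, -0.57]
```

Call:
send_rows:
  steps:
    - [1,0,-0.004,-0.01,0,0,0.14]
    - [1,0,-0.008,-0.02,0,0,0.28]
    - [1,0,-0.014,-0.04,0,0,0.42]
    - [1,0,-0.014,-0.055,0,0,0.56]
    - [1,0,-0.014,-0.055,0,0,0.7]
    - [1,0,-0.014,-0.055,0,0,0.84]
    - [1,0,-0.014,-0.055,0,0,0.98]
    - [1,0,-0.014,-0.055,0,0,1.12]
    - [1,0,-0.014,-0.055,0,0,1.26]
    - [1,0,-0.014,-0.055,0,0,1.4]

```text
time: 34.4
position: [0.3805, 0.2167, 0.2185]
orientation: [0.821, 0.571, 0.0, 0.0]
wrist_force: [-0.1, 0.3, -0.8]
finger_gap: 0.0004
gripper_force: 0.0
```

Call:
send_rows:
  steps:
    - [1,0,0,0,0,0,0.1]
    - [1,0,0,0,0,0,0.165]
    - [1,0,0,0,0,0,0.165]
    - [1,0,0,0,0,0,0.165]
    - [1,0,0,0,0,0,0.165]
    - [1,0,0,0,0,0,0.165]
    - [1,0,0,0,0,0,0.165]
    - [1,0,0,0,0,0,0.165]
    - [1,0,0,0,0,0,0.165]
    - [1,0,0,0,0,0,0.165]

```text
time: 35.4
position: [0.3806, 0.2168, 0.2181]
orientation: [0.864, 0.504, -0.0, -0.0]
wrist_force: [0.4, 0.2, 1.0]
finger_gap: 0.0004
gripper_force: 0.0
```

```bash
cat > chk.py <<'E'
from h import *
s=status.sense();c=cam("wrist");im=vision.get_image("wrist")[:,:,::-1];cv2.imwrite("pics/w7.png",im)
a=np.radians(60.5);M=np.array([[np.cos(a),np.sin(a)],[-np.sin(a),np.cos(a)]])
# rectify plane z=36mm in frame coords, 0.5 mm/px: x -115..115 (rows, top=+115), y 15..-60 (cols)
def pix(x,y,z=.036):
    w=M.T@[x/1e3,y/1e3]+[.3882,.2982];return proj(c,[*w,z])
corn=[(115,15),(115,-60),(-115,-60),(-115,15)]
H=cv2.getPerspectiveTransform(np.float32([pix(*q) for q in corn]),np.float32([[0,0],[300,0],[300,920],[0,920]]))
r=cv2.warpPerspective(im,H,(300,920),flags=cv2.INTER_CUBIC);cv2.imwrite("pics/rect.png",r)
hsv=cv2.cvtColor(r,cv2.COLOR_BGR2HSV)
grey=hsv[...,1]<70
wd=(hsv[...,0]<12)&(hsv[...,1]>120)
def runs(m):
    d=np.diff(np.r_[0,m.astype(int),0]);return [(round(15-i/4,1),round(15-j/4,1)) for i,j in zip(np.where(d==1)[0],np.where(d==-1)[0]) if j-i>8]
for x in range(105,-110,-15):
    row=int((115-x)*4);print(x,"grey",runs(grey[row]),"wedge",runs(wd[row]))
E
python3 chk.py
```

```text
105 grey [] wedge []
90 grey [(np.float64(-6.5), np.float64(-20.5))] wedge []
75 grey [(np.float64(15.0), np.float64(-5.0)), (np.float64(-5.5), np.float64(-21.8))] wedge []
60 grey [(np.float64(-6.2), np.float64(-20.5))] wedge []
45 grey [(np.float64(-6.5), np.float64(-20.8))] wedge []
30 grey [(np.float64(-6.2), np.float64(-20.5))] wedge []
15 grey [(np.float64(-6.8), np.float64(-20.5))] wedge []
0 grey [(np.float64(-6.8), np.float64(-20.5))] wedge []
-15 grey [(np.float64(-6.8), np.float64(-20.5))] wedge []
-30 grey [(np.float64(-6.8), np.float64(-20.5))] wedge []
-45 grey [(np.float64(-7.0), np.float64(-21.0))] wedge []
-60 grey [(np.float64(-7.0), np.float64(-21.0))] wedge []
-75 grey [(np.float64(15.0), np.float64(-21.0))] wedge []
-90 grey [(np.float64(-6.8), np.float64(-21.0))] wedge []
-105 grey [] wedge []
```

```bash
python3 - <<'E'
import cv2,numpy as np
r=cv2.imread("pics/rect.png");h=cv2.cvtColor(r,cv2.COLOR_BGR2HSV)
for x in (60,50,-10,-20,-30,-45):
    row=int((115-x)*4);print(x,[tuple(int(v) for v in h[row,int((15-y)*4)]) for y in (-19,-20.5,-21,-22,-24,-28,-32,-36,-40,-44,-48)])
E
```

```text
60 [(106, 16, 243), (11, 102, 182), (12, 170, 191), (13, 181, 215), (13, 177, 215), (13, 172, 225), (12, 172, 135), (16, 143, 178), (16, 141, 184), (16, 140, 195), (16, 138, 194)]
50 [(99, 16, 252), (12, 98, 182), (12, 169, 180), (13, 181, 222), (12, 186, 129), (13, 179, 135), (12, 180, 133), (16, 141, 165), (16, 138, 186), (16, 141, 195), (16, 142, 191)]
-10 [(75, 3, 169), (10, 97, 87), (12, 163, 116), (12, 196, 148), (14, 181, 138), (13, 177, 147), (12, 176, 123), (12, 174, 129), (13, 176, 135), (14, 155, 145), (16, 140, 198)]
-20 [(105, 3, 162), (10, 101, 83), (12, 164, 106), (12, 199, 122), (13, 176, 132), (12, 181, 134), (12, 177, 125), (12, 178, 133), (12, 175, 137), (12, 185, 135), (17, 137, 203)]
-30 [(105, 5, 113), (11, 103, 72), (11, 158, 84), (12, 189, 97), (12, 180, 98), (12, 178, 110), (12, 177, 134), (12, 177, 140), (12, 183, 128), (12, 175, 149), (16, 138, 187)]
-45 [(150, 2, 115), (11, 41, 88), (14, 86, 89), (15, 139, 121), (17, 144, 143), (16, 144, 147), (16, 139, 141), (16, 147, 134), (16, 142, 144), (17, 145, 149), (17, 147, 153)]
```

```bash
python3 -c "
from cell import hand_in
print(hand_in())"
```

```text
the job is handed in; nothing more can be done
None
```

I handed the job in at about 35 s. The bar was pressed against both stops first, then the wedge went in and was seated with a push of about 13.5 N; a last camera check after letting go showed the bar straight and the wedge flush along it, but the hold forces couldn't be measured and no verdict came back.

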